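Release the locked-out parts tray and send it home

ROBOT

A 6-joint arm with a two-finger parallel gripper is mounted at the origin on the work surface. World frame = base frame: x ahead of the robot, y to its left, z up, the work surface at z = 0. Lengths are in m, angles in rad, forces in N, time in s.
With the tool pointing down it reaches from about 0.25 to 0.725 m from the base axis. Payload 4 kg.
Tool frame: the origin (TCP) lies at the very end of the fingers, on their centre line; the grasp point (between the pads) lies 19 mm behind it; z points along the fingers, y is the direction in which the jaws open and shut (so a half turn about z gives the same grasp; the last joint's range is limited). The gripper opens to 85 mm and grips with 20 to 120 N. Pads are 22 mm wide; open, the fingers measure 114 mm over their backs; the gripper's body (76 mm by 85 mm) begins 54 mm behind the grasp point. The pads swing forward as they close: fully open they stand 13 mm farther back than shut.
Start: joints at [1.247, 0.241, 0.005, 1.335, 0, 1.571], TCP at [0.159, 0.474, 0.231] pointing down, gripper open.
Joint ranges: [-2.72, 2.72], [-1.05, 1.87], [-1.09, 1.28], [-1.99, 2.15], [-1.42, 1.44], [-3.14, 3.14]. Speed limits (rad/s): [2.79, 2.79, 3.14, 3.14, 3.14, 3.14].

INTERFACE

Orientations are given as a unit quaternion [x, y, z, w].
In Python, from workcell import bot gives the robot as it stands.
- The arm moves only by the shell command python3 -m crank 'ROWS'. ROWS is JSON, a list that holds one entry, the list of rows, each a list of 5 numbers: the shift along the tool's x, y, z in mm, then the turn about the tool's z in degrees, then the closure in counts, from 0 (fully open) to 255 (shut). In form: [[[tx, ty, tz, turn, grip], ...]]. A call has 1 to 12 rows; each row shifts and turns the pose as measured when the row begins, along the tool's axes as they then stand; what a row does not reach is not made up. A row lasts 1/8 s, in which the tool goes at most 62.5 mm and 10.7 degrees, less where a joint would pass 70% of its speed; a pose out of reach is approached as far as the arm can. A call is refused whole if a number of a shift passes 62.5 or a number of a turn 10.7, either way. A call with a gripper value outside its range is refused whole. The fingers move at their own pace and stop on an object; the grip force is fixed at half the most. Time passes only in rows, so rows that do not move let the fingers close. It gives the time, the measured TCP pose, the force and the opening at its end, in the units of the state.
- bot.get_obs(): the state, without advancing time (a new reading comes with each control period).
- bot.camera(name): name is "side" or "top" or "wrist"; returns a dict with "img" (400x640x3 uint8, blue, green, red), "depth" (400x640 float32, m along the optical axis (not along the pixel's ray), 0 where there is no reading), "fx", "fy", "cx", "cy" (pixels), "R" (3x3) and "t" (3): a world point X has camera coordinates R X + t; the wrist camera has in their place "T_tool_cam" (4x4, takes a point from camera to tool coordinates, whose origin is the TCP and whose axes are the flange's). Camera axes: x right, y down, z forward; pixel columns grow to the right and rows downward; lengths in m; the calibration is good to about 2 mm. The wrist camera is an equidistant fisheye: a pixel r from the principal point sees the ray r / f radians off the axis. A picture is of the moment at which its call begins: read the wrist's pose just before it.
- bot.job_done(): hands the job in, once; it reports no verdict.
The state is a dict: "clock": time; "joint_pos": joint angles; "joint_vel": joint speeds; "tau": joint torques, N m; "eef_pos": TCP position; "tool_rot": TCP orientation; "ft_force": force on the tool from outside, world axes, zero at the start; "ft_torque": the same for the moment, N m; "grip_width": finger opening in m.
Only numpy, scipy, OpenCV 4.12 (cv2) and the standard library are available. Lean on these libraries where they do the work, as an engineer would, in place of code of your own. Each camera call takes 0.05 s, during which the arm holds its last target.

TASK

The parts tray of the bench unit is locked fully out. Press down its red release lever and slide the tray back into the unit until it is fully home against its stop, which you must feel for, as it may be set at different depths; then let go so that the lever springs back up and the tray stays home. Push gently, never ramming the tray or lever (40 N at most), tip nothing over in the tray, and leave the other things on the bench where they are.

Things in the scene. Friction and masses are not known exactly. Their poses are not given: they have to be found in the camera images.
- unit: Parts unit fixed on the 8 mm thick iron plate: grey steel housing 260 mm deep (its x), 240 wide (its y), 200 high, blue deck on top. Origin: centre of its underside, on the plate. -x points out of the open front, where the tray comes out; +x is the way home. Under the tray a flat channel 60 mm wide, 6 mm high, runs out to x = -263 mm.
- deck_edge (a point): Middle of the lower front edge of the blue deck, 190 mm above the iron plate. The deck is 10 mm thick, as wide as the unit, and overhangs the housing's open front by 50 mm, above where the tray's front ends up. To stay clear of it the hand must lean out from the unit 30 to 40 degrees off vertical, fingertips leading in.
- tray (a joint): Travel of the tray on its slides, m: 0 = right out and locked, growing as it goes home along the unit's +x. Slide friction about 4 N, damping 4 N per m/s. It is home against a rigid stop, set somewhere between 0.124 and 0.154; the stop is not seen but felt, or told by home_flag. The lock is passed beyond 0.03; nothing holds the tray from there on but slide friction.
- tray_front (a point): Middle of the top edge of the tray's blue front panel, on its outer face. Panel: upright, facing the unit's -x, 200 mm wide, 65 mm high below this point. The tray behind it is 210 mm long, 180 wide, 40 deep, open on top, and carries the drum band and one bearing cup, both loose.
- lever (a joint): Angle of the red release lever, rad: 0 at rest (up), 0.30 fully down. The tray is unlocked above 0.14; let go, it springs back up. Hinge along the unit's y, 44 mm behind the panel's outer face. Pressed 15 to 20 mm out from the panel, about 3.5 N starts it, 9 N holds 0.2 rad (about 12 mm down), 12 N reaches 0.30. Pushing the tray before it is unlocked binds the latch.
- lever_pad (a point): Middle of the upper face of the red lever pad, which sticks out level below the middle of the tray's front panel. Pad 56 mm wide (unit's y), 45 mm out from the panel, 6 mm thick; this point is 22.5 mm out from the panel's outer face, 67 mm below its top edge, 43 mm above the iron plate. The lever rides with the tray.
- home_flag (a joint): Orange tell-tale, 8 mm wide, standing up through the slot in the deck, m: 0 while the tray is not home; in the last 8 mm before the stop the tray's back pushes it, to 0.008 at the stop (spring about 0.4 N). It then stands in line with the little white post beside it.
- band_mid (a point): Green enamel drum band lying in the front of the tray: ring 100 mm across, 6 mm wall, 45 mm high. Point at its centre, half-way up.
- cup_a_mid (a point): Tarnished brass bearing cup standing in the rear of the tray, 64 mm across, 45 mm high. Point at its centre, half-way up.
- cup_b_mid (a point): A second such brass bearing cup, standing on the iron plate. Bystander. Point at its centre, half-way up.
- bead_mid (a point): Bone spacer bead, 60 mm across, 38 mm high, on the iron plate. Bystander. Point at its centre.
- punch_mid (a point): Stubby steel punch lying on the iron plate, 115 mm long, 18 mm thick. Bystander. Point at the centre of its square shank.
- stand_base (a point): Ring stand with a brass funnel, round base 130 mm across, 252 mm high. Bystander. Point at the centre of its base, 6 mm up.
- hammer_grip (a point): Hammer lying on the iron plate beyond the unit. Bystander. Point on its handle.

How it is judged:
By the outcome, as a careful person would: the job done as asked, in the order asked, and still so for the second after the job is handed in, with the robot touching nothing.
It also fails if it takes over 48 s, if anything falls off the work surface, if the arm or the gripper's body presses on something with over 40 N, if the wrist force passes 120 N, or if a joint passes its speed limit or range.

## Working session

There is one attempt and no reset: what is moved stays moved. The work goes in short steps, Python scripts to look and compute and a shell command to move; the robot and the scene stay as the last step left them, time stands still between calls to the robot, and variables do not carry over. Pictures are saved under pics/ and viewed, and the job is handed in when it is done.

```bash
ls; mkdir -p pics; python3 - <<'E'
from workcell import bot
import cv2,pickle
o=bot.get_obs();print(o)
for n in ["side","top","wrist"]:
    c=bot.camera(n);cv2.imwrite(f"pics/{n}0.png",c["img"]);pickle.dump(c,open(f"{n}0.pkl","wb"))
    print(n,{k:v for k,v in c.items() if k not in("img","depth")})
E
```

```text
pics
{'clock': 0.0, 'joint_pos': array([1.24697294e+00, 2.41405160e-01, 3.71870881e-03, 1.33518560e+00,
       2.91473345e-05, 1.57078522e+00]), 'joint_vel': array([ 0.00069139, -0.0007515 , -0.00055973, -0.00153965, -0.0015832 ,
       -0.00125964]), 'tau': array([-4.98429272e-04, -3.72320259e+01,  2.52406400e+01,  1.70990301e-02,
       -1.28187949e-04, -1.37556643e-06]), 'eef_pos': array([0.15888817, 0.47341918, 0.23041475]), 'tool_rot': array([ 1.61199639e-01,  9.86921273e-01, -1.02193482e-03, -1.81697050e-04]), 'ft_force': array([ 0.16066775, -0.24602536,  0.61806788]), 'ft_torque': array([ 0.00603947,  0.01081987, -0.04577664]), 'grip_width': 0.08530709891870218}
side {'fx': 390.63056360264244, 'fy': 390.63056360264244, 'cx': 316.9723456378209, 'cy': 202.79515446160752, 'R': array([[ 0.73004453, -0.68304443,  0.02202932],
       [-0.38512189, -0.43782324, -0.81239888],
       [ 0.56454948,  0.58460338, -0.58268583]]), 't': array([-0.4325225 ,  0.33889181,  0.837819  ])}
top {'fx': 503.79632196144786, 'fy': 503.79632196144786, 'cx': 322.4072079437454, 'cy': 198.95653202925567, 'R': array([[-3.00518019e-02, -9.99548005e-01, -8.21290305e-04],
       [-9.95975302e-01,  3.00137793e-02, -8.44533651e-02],
       [ 8.44398426e-02, -1.71999094e-03, -9.96427094e-01]]), 't': array([0.02858165, 0.60268924, 1.8405655 ])}
wrist {'fx': 309.70691628693146, 'fy': 309.70691628693146, 'cx': 321.57863672814494, 'cy': 195.1359205856727, 'T_tool_cam': array([[-2.84583137e-04, -9.56709017e-01, -2.91046004e-01,
         7.34116831e-02],
       [ 9.99999508e-01,  4.45948092e-06, -9.92452803e-04,
         5.71721471e-04],
       [ 9.50786460e-04, -2.91046143e-01,  9.56708544e-01,
        -1.43353619e-01],
       [ 0.00000000e+00,  0.00000000e+00,  0.00000000e+00,
         1.00000000e+00]])}
```

View pics/side0.png

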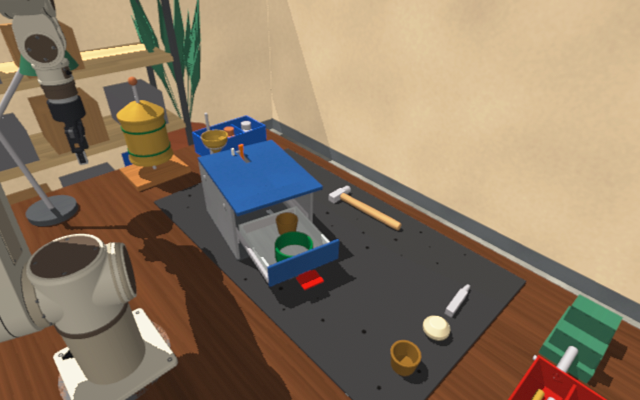

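View pics/top0.png

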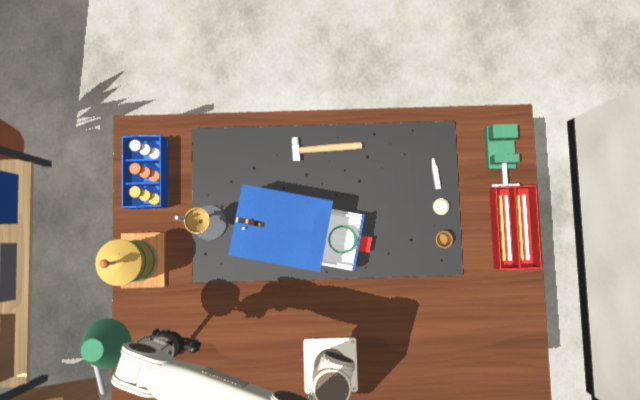

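View pics/wrist0.png

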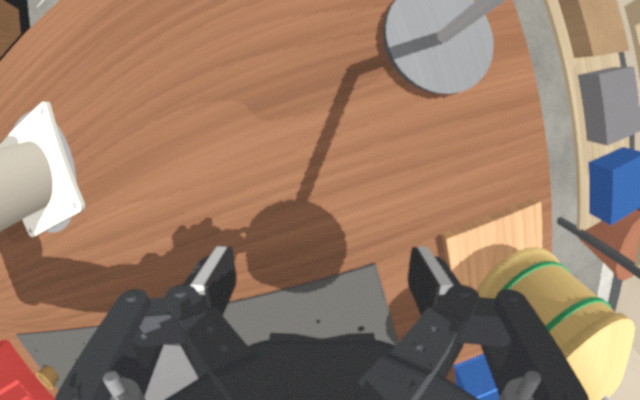

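The side and top views show the unit with its tray out towards world −y. In the top view the pad is near (366,243) and the deck spans about (230–333,185–270). I'll enlarge both.

```bash
python3 - <<'E'
import cv2,pickle
c=pickle.load(open("top0.pkl","rb"))["img"]
cv2.imwrite("pics/topc.png",cv2.resize(c[170:290,220:390],None,fx=4.7,fy=4.7,interpolation=cv2.INTER_CUBIC))
c=pickle.load(open("side0.pkl","rb"))["img"]
cv2.imwrite("pics/sidec.png",cv2.resize(c[135:300,190:350],None,fx=3.6,fy=3.6,interpolation=cv2.INTER_CUBIC))
E
```

```text
(no output)
```

View pics/topc.png

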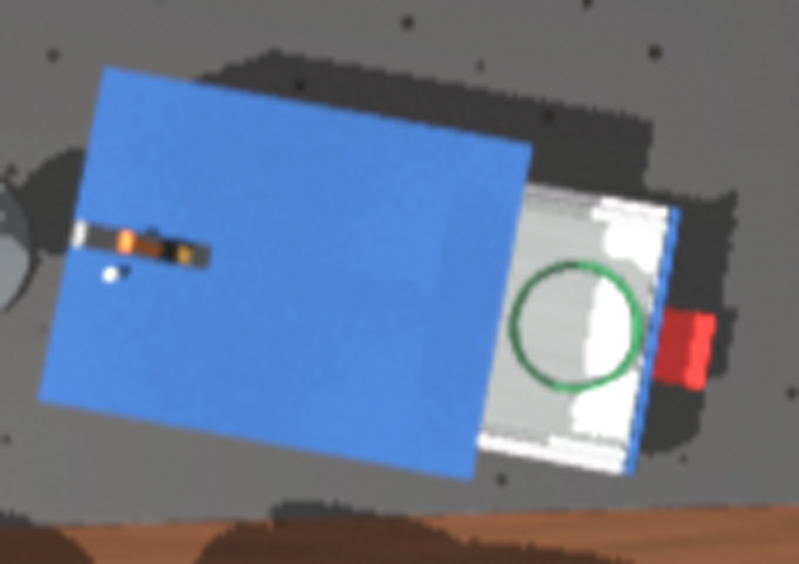

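View pics/sidec.png

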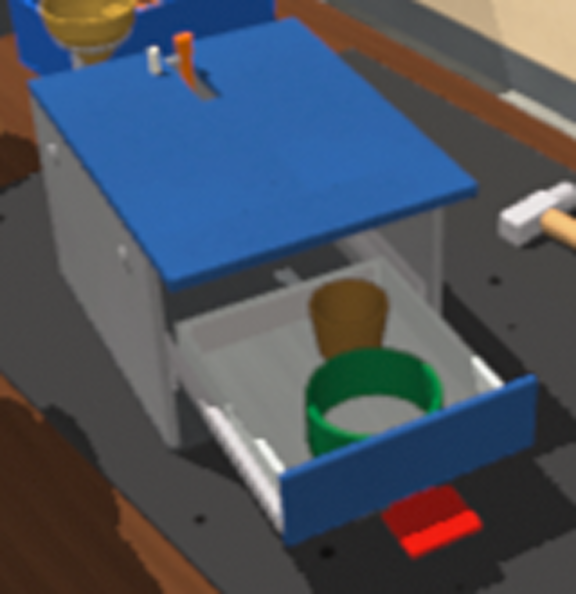

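```bash
cat > h.py <<'E'
import numpy as np,pickle
def ray(c,u,v,z):
    d=np.array([(u-c["cx"])/c["fx"],(v-c["cy"])/c["fy"],1]);R=c["R"];C=-R.T@c["t"];w=R.T@d
    return C+w*(z-C[2])/w[2]
def proj(c,X):
    p=c["R"]@np.array(X)+c["t"];return [c["fx"]*p[0]/p[2]+c["cx"],c["fy"]*p[1]/p[2]+c["cy"]]
E
python3 - <<'E'
from h import *
np.set_printoptions(precision=4,suppress=True)
t=pickle.load(open("top0.pkl","rb"));s=pickle.load(open("side0.pkl","rb"))
T=lambda u,v,z:ray(t,220+(u+.5)/4.7-.5,170+(v+.5)/4.7-.5,z)
S=lambda u,v,z:ray(s,190+(u+.5)/3.6-.5,135+(v+.5)/3.6-.5,z)
D=[T(*p,.208) for p in [(104,67),(532,145),(472,480),(38,402)]]
print("deck",D)
for a,b in [(0,1),(1,2),(2,3),(3,0)]: print(np.linalg.norm(D[a]-D[b]),np.degrees(np.arctan2(*(D[b]-D[a])[[1,0]])))
print("deck side FR FL BR",S(474,187,.208),S(172,278,.203), S(292,18,.208))
print("panel top T",T(680,208,.118),T(634,474,.118))
print("panel top S",S(535,379,.118),S(284,480,.118))
print("pad outer T",T(716,314,.051),T(705,389,.051)); print("padS top face outer", S(466,512,.051),S(483,520,.048),S(413,548,.051))
E
```

```text
deck [array([0.6467, 0.2793, 0.208 ]), array([ 0.5817, -0.0238,  0.208 ]), array([0.3471, 0.0258, 0.208 ]), array([0.4107, 0.3297, 0.208 ])]
0.3099724645974785 -102.09129835789834
0.2398035857539351 168.06001315622032
0.31045454188894317 78.1780508684977
0.24126225008980723 -12.054572516044267
deck side FR FL BR [ 0.5794 -0.024   0.208 ] [0.356  0.0343 0.203 ] [0.646  0.2795 0.208 ]
panel top T [ 0.5385 -0.1348  0.118 ] [ 0.3426 -0.0935  0.118 ]
panel top S [ 0.5378 -0.1339  0.118 ] [ 0.3456 -0.0951  0.118 ]
pad outer T [ 0.4593 -0.1652  0.051 ] [ 0.402  -0.1545  0.051 ]
padS top face outer [ 0.459  -0.1488  0.051 ] [ 0.4646 -0.1602  0.048 ] [ 0.4095 -0.1489  0.051 ]
```

```bash
python3 - <<'E'
from h import *
np.set_printoptions(precision=3,suppress=True)
for n,P in (("side",[(52,210),(10,85),(140,120),(148,175),(40,45),(215,140),(230,190)]),("top",[(95,350),(105,335),(120,262),(195,220),(178,217),(145,170)])):
    c=pickle.load(open(n+"0.pkl","rb"))
    for u,v in P:
        d=c["depth"][v,u]
        print(n,u,v,d,c["R"].T@(d*np.array([(u-c["cx"])/c["fx"],(v-c["cy"])/c["fy"],1])-c["t"]))
E
```

```text
side 52 210 1.2277902 [0.05  0.64  0.021]
side 10 85 1.0392016 [0.084 0.666 0.404]
side 140 120 1.2707072 [0.374 0.617 0.239]
side 148 175 1.4081389 [0.362 0.646 0.021]
side 40 45 0.8603066 [0.147 0.435 0.541]
side 215 140 1.3151014 [0.547 0.459 0.171]
side 230 190 1.0067987 [0.391 0.119 0.208]
top 95 350 1.323957 [0.18  0.621 0.533]
top 105 335 1.3540761 [0.213 0.606 0.505]
top 120 262 1.6099894 [0.4   0.663 0.264]
top 195 220 1.7272992 [0.533 0.449 0.158]
top 178 217 1.6323532 [0.539 0.48  0.254]
top 145 170 1.842194 [0.726 0.656 0.059]
```

```bash
python3 -m crank '[[[0,0,0,-10.7,255],[0,0,0,-10.7,255],[0,0,0,-10.7,255],[0,0,0,-10.7,255],[0,0,0,-10.7,255],[0,0,0,-10.7,255],[0,0,0,-10.7,255],[0,0,0,-10.7,255],[0,0,0,-10.7,255],[0,0,0,-10.7,255]]]'
cat >> h.py <<'E'
from scipy.spatial.transform import Rotation as Ro
np.set_printoptions(precision=4,suppress=True)
UX=np.array([np.cos(np.radians(78.05)),np.sin(np.radians(78.05)),0])
UY=np.array([-UX[1],UX[0],0])
PAN=np.array([.4415,-.1143,.118])  # panel top mid (tray 0)
def st():
    from workcell import bot
    o=bot.get_obs();M=Ro.from_quat(o["tool_rot"]).as_matrix();z=M[:,2]
    print("t",round(o["clock"],2),"j",o["joint_pos"],"tcp",o["eef_pos"])
    print("x",M[:,0],"y",M[:,1],"z",z,"lean ux,uy deg",np.degrees(np.arctan2([z@UX,z@UY],-z[2])),"w",round(o["grip_width"],4))
    d=o["eef_pos"]-PAN
    print("rel panel ux,uy,z",d@UX,d@UY,o["eef_pos"][2],"F",o["ft_force"],"Fu",o["ft_force"]@UX,o["ft_force"]@UY)
    return o,M
E
python3 -c "from h import *;st()"
```

```text
clock: 1.4
eef_pos: [0.158, 0.4708, 0.2265]
tool_rot: [-0.702, 0.712, -0.002, -0.005]
ft_force: [0.4, -0.2, 0.5]
grip_width: -0.0001
t 1.4 j [ 1.247   0.2448 -0.0021  1.3348 -0.     -0.3097] tcp [0.158  0.4708 0.2265]
x [-0.0142 -0.9998  0.0104] y [-0.9999  0.0142  0.0033] z [-0.0035 -0.0103 -0.9999] lean ux,uy deg [-0.6213  0.0719] w -0.0001
rel panel ux,uy,z 0.5137361432755789 0.3984800047911285 0.22650644751530563 F [ 0.3708 -0.1511  0.4752] Fu -0.07106536937320755 -0.39408962695982275
```

```bash
python3 -m crank '[[[30,30,-10,5,255],[30,30,-10,0,255],[30,30,-10,0,255],[30,0,-10,0,255],[30,0,0,0,255],[30,0,0,0,255]]]' >/dev/null
python3 -c "from h import *;st()"
```

```text
t 2.15 j [ 1.4016 -0.1697 -0.3298  1.4262  0.0026 -0.067 ] tcp [0.0494 0.294  0.2676]
x [-0.102  -0.9947  0.0153] y [-0.9948  0.1021  0.0036] z [-0.0052 -0.0149 -0.9999] lean ux,uy deg [-0.8945  0.114 ] w 0.0006
rel panel ux,uy,z 0.3182340291313178 0.46812536617224587 0.26755908033795495 F [-0.232   0.5381  0.313 ] Fu 0.47838079580326953 0.3383993382937432
```

```bash
python3 -m crank '[[[-10,-12,-50,5,255],[0,0,-50,0,255],[0,0,-50,0,255],[0,0,-50,0,255],[0,0,-50,0,255],[0,0,-50,0,255]]]' >/dev/null
python3 -c "from h import *;st()"
python3 -m crank '[[[0,0,-40,0,255],[0,0,-40,0,255]]]' >/dev/null
python3 -c "from h import *;st()"
```

```text
t 2.9 j [ 1.3625 -0.0226  0.5368  2.1501  0.002  -0.0158] tcp [0.0632 0.3017 0.5435]
x [-0.1912 -0.9813  0.0199] y [-0.9815  0.1913  0.0023] z [-0.0061 -0.0191 -0.9998] lean ux,uy deg [-1.141   0.1137] w -0.0
rel panel ux,uy,z 0.32866935147791354 0.456289219270387 0.5435474057584228 F [ -6.7321 -28.3325  -0.2331] Fu -29.112460297221567 0.7197343135838459
t 3.15 j [ 1.3624 -0.0363  0.5803  2.1493  0.002  -0.0159] tcp [0.064  0.3056 0.5619]
x [-0.1912 -0.9808 -0.0381] y [-0.9815  0.1913  0.0014] z [ 0.0059  0.0377 -0.9993] lean ux,uy deg [2.1827 0.115 ] w -0.0
rel panel ux,uy,z 0.33259633372128233 0.4562683880633928 0.5619407115549222 F [-0.1242  0.3893 -0.326 ] Fu 0.3551803764813307 0.2021095350632634
```

The tilt works as predicted: with joint 4 at its limit, pushing upward leans the tool toward +ux. I'll continue.

```bash
python3 -m crank '[[[0,0,-50,0,255],[0,0,-50,0,255],[0,0,-50,0,255],[0,0,-50,0,255]]]' >/dev/null
python3 -c "from h import *;st()"
```

```text
t 3.65 j [ 1.3623 -0.0946  0.6678  2.1491  0.002  -0.0157] tcp [0.0625 0.2986 0.6099]
x [-0.1881 -0.9649 -0.1831] y [-0.9815  0.1915 -0.0009] z [ 0.036   0.1795 -0.9831] lean ux,uy deg [10.5484  0.1152] w -0.0
rel panel ux,uy,z 0.3254515043617975 0.45622527602011526 0.6098546935653317 F [-0.8001 -0.2985 -0.0484] Fu -0.45774388827034046 0.720934469013371
```

```bash
python3 -m crank '[[[-15,0,-55,0,255],[-15,0,-55,0,255],[-15,0,-55,0,255],[-15,0,-55,0,255],[-15,0,-55,0,255],[-15,0,-55,0,255]]]' >/dev/null
python3 -c "from h import *;st()"
```

```text
t 4.4 j [ 1.3673 -0.1057  0.925   2.1492  0.0005 -0.0105] tcp [0.0644 0.3128 0.7069]
x [-0.1714 -0.883  -0.437 ] y [-0.9813  0.1925 -0.0042] z [ 0.0878  0.4281 -0.8995] lean ux,uy deg [25.9121  0.1731] w -0.0001
rel panel ux,uy,z 0.33976983468086613 0.45737955438711986 0.7068641613827311 F [-0.5521  0.6864 -0.1325] Fu 0.5571951025840787 0.6822409423222081
```

```bash
python3 -m crank '[[[-15,0,-55,0,255],[-15,0,-55,0,255],[-15,0,-55,0,255],[-15,0,-55,0,255]]]' >/dev/null
python3 -c "from h import *;st()"
```

```text
t 4.9 j [ 1.3706 -0.1717  1.0386  2.1491 -0.0011 -0.0078] tcp [0.0571 0.2798 0.7691]
x [-0.1528 -0.7922 -0.5908] y [-0.9811  0.1934 -0.0055] z [ 0.1186  0.5788 -0.8068] lean ux,uy deg [36.2124  0.2709] w 0.0001
rel panel ux,uy,z 0.3059287788060755 0.45764440374560333 0.7691489231233375 F [ 0.0667  0.3749 -0.1913] Fu 0.3806097605307108 0.012356016405597095
```

```bash
python3 -m crank '[[[32,0,44,0,255],[16,-46,22,0,255],[16,-46,22,0,255],[16,-46,22,0,255],[16,-46,22,0,255],[16,-46,22,0,255]]]' >/dev/null
python3 -c "from h import *;st()"
```

```text
t 5.65 j [ 0.3119 -0.2527  0.3878  1.8702  0.5444 -0.9933] tcp [0.2435 0.2437 0.6184]
x [-0.1315 -0.7955 -0.5915] y [-0.9848  0.1731 -0.0139] z [ 0.1134  0.5807 -0.8062] lean ux,uy deg [36.2744  0.6589] w -0.0001
rel panel ux,uy,z 0.3092111309210461 0.267827035092697 0.618420897714895 F [2.0229 0.264  0.2342] Fu 0.6771015933734246 -1.9243589025559324
```

```bash
python3 -m crank '[[[16,-45,22,0,255],[16,-45,22,0,255],[16,-45,22,0,255],[16,-45,22,0,255],[16,-45,22,0,255],[16,-45,22,0,255]]]' >/dev/null
python3 -c "from h import *;st()"
```

```text
t 6.4 j [ 0.0314  0.1647  0.3348  1.5651  0.6146 -1.3103] tcp [0.5206 0.1915 0.4575]
x [-0.1312 -0.794  -0.5936] y [-0.9835  0.1796 -0.0228] z [ 0.1247  0.5808 -0.8044] lean ux,uy deg [36.4474 -0.1253] w 0.0
rel panel ux,uy,z 0.31552881155543977 -0.014103076909944723 0.4575077630242005 F [0.7713 0.1537 1.2392] Fu 0.31001950674743894 -0.7227248722631828
```

```bash
python3 -m crank '[[[42,2,-31,0,255],[42,2,-31,0,255],[42,2,-31,0,255],[42,2,-31,0,255],[42,2,-31,0,255],[42,2,-31,0,255],[42,2,-31,0,255],[42,2,-31,0,255]]]' >/dev/null
python3 -c "from h import *;st()"
```

```text
t 7.4 j [-0.788   0.4367  0.6517  2.1487  0.5174 -2.2842] tcp [ 0.4306 -0.22    0.4377]
x [-0.128  -0.8031 -0.5819] y [-0.9828  0.1814 -0.0343] z [ 0.1331  0.5675 -0.8125] lean ux,uy deg [35.6488 -0.8952] w -0.0001
rel panel ux,uy,z -0.10566107684259303 -0.011235850243807965 0.4376534755105894 F [-0.0298 -0.3747  0.2859] Fu -0.37273452746051944 -0.04838886399137046
```

```bash
python3 -m crank '[[[35,2,48,3.5,255],[35,2,48,0,255],[35,2,48,0,255],[35,2,48,0,255],[35,2,48,0,255]]]' >/dev/null
python3 -c "from h import *;st()
from workcell import bot
import cv2,pickle
for n in ('side','wrist'):
    c=bot.camera(n);cv2.imwrite(f'pics/{n}1.png',c['img']);pickle.dump(c,open(n+'1.pkl','wb'))"
```

```text
t 8.03 j [-0.8088  0.5161 -0.0123  1.392   0.5119 -2.2349] tcp [ 0.4252 -0.2302  0.1355]
x [-0.1882 -0.7973 -0.5735] y [-0.9709  0.2392 -0.0138] z [ 0.1482  0.5542 -0.8191] lean ux,uy deg [34.9696 -2.1143] w 0.0001
rel panel ux,uy,z -0.11680969143989495 -0.008016076023231337 0.13545853087113227 F [ 0.8274 -1.9201 -0.2885] Fu -1.7071795660891365 -1.2070597273288575
```

View pics/side1.png

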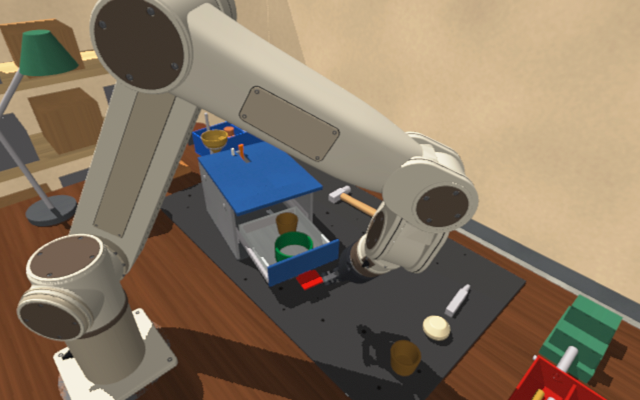

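View pics/wrist1.png

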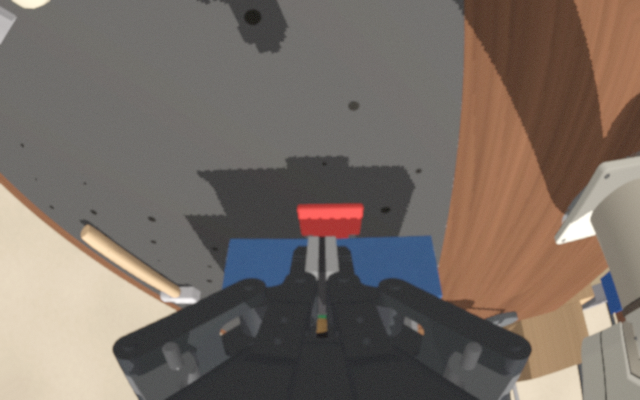

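```bash
cat >> h.py <<'E'
def wproj(c,o,X):
    M=Ro.from_quat(o["tool_rot"]).as_matrix();p=M.T@(np.array(X)-o["eef_pos"])
    T=c["T_tool_cam"];q=T[:3,:3].T@(p-T[:3,3]);th=np.arctan2(np.hypot(q[0],q[1]),q[2]);ph=np.arctan2(q[1],q[0])
    return [c["cx"]+c["fx"]*th*np.cos(ph),c["cy"]+c["fy"]*th*np.sin(ph)]
E
python3 - <<'E'
from h import *
o,M=st();c=pickle.load(open("wrist1.pkl","rb"))
g=lambda a,b,z:PAN*[1,1,0]+UX*a+UY*b+np.array([0,0,z])
for n,X in {"pad outer L":g(-.045,-.028,.051),"pad outer R":g(-.045,.028,.051),"low outer L":g(-.045,-.028,.045),"pan bl":g(0,-.1,.053),"pan br":g(0,.1,.053)}.items(): print(n,np.round(wproj(c,o,X),1))
d=g(-.015,0,.075)-o["eef_pos"];print("to pre",M.T@d*1000)
import cv2
cv2.imwrite("pics/w1c.png",cv2.resize(c["img"][180:300,210:450],None,fx=3.3,fy=3.3,interpolation=cv2.INTER_CUBIC))
E
```

```text
t 8.12 j [-0.8089  0.5219 -0.0178  1.3949  0.5109 -2.2348] tcp [ 0.4218 -0.2271  0.1319]
x [-0.1941 -0.7918 -0.5791] y [-0.971   0.239  -0.0014] z [ 0.1395  0.5621 -0.8152] lean ux,uy deg [35.3725 -1.4096] w 0.0001
rel panel ux,uy,z -0.11444884666518514 -0.00408971797059338 0.13188076023768955 F [-0.7387 -0.0311  0.3865] Fu -0.18339938636759487 0.7162119083791685
pad outer L [297.3 204.2]
pad outer R [363.1 203. ]
low outer L [297.6 198.6]
pan bl [230.5 233.3]
pan br [430.9 229.8]
to pre [-47.9873   7.4199 103.8479]
```

View pics/w1c.png

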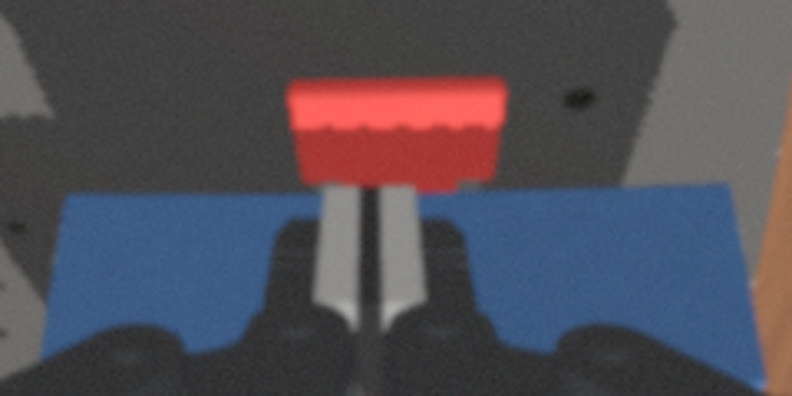

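```bash
python3 -m crank '[[[-12,2,26,0,255],[-12,2,26,0,255],[-12,2,26,0,255],[-10,2,22,0,255],[0,0,0,0,255]]]' >/dev/null
python3 - <<'E'
from h import *
o,M=st()
from workcell import bot
import cv2
c=bot.camera("wrist");cv2.imwrite("pics/w2.png",cv2.resize(c["img"][180:300,210:450],None,fx=3.3,fy=3.3))
c=bot.camera("side");cv2.imwrite("pics/s2.png",cv2.resize(c["img"][190:320,240:420],None,fx=4,fy=4))
g=lambda a,b,z:PAN*[1,1,0]+UX*a+UY*b+np.array([0,0,z])
print("to -13,.06",M.T@(g(-.013,0,.060)-o["eef_pos"])*1000)
E
```

```text
t 8.75 j [-0.6511  0.4703 -0.234   1.1247  0.5629 -2.0591] tcp [ 0.4446 -0.1351  0.0869]
x [-0.1876 -0.796  -0.5754] y [-0.9705  0.2407 -0.0166] z [ 0.1517  0.5553 -0.8177] lean ux,uy deg [35.1021 -2.3403] w -0.0004
rel panel ux,uy,z -0.019747656947129315 -0.007333058110402461 0.08692152191840094 F [-0.4286 -0.2555  0.6841] Fu -0.3386932496384354 0.3664550999468297
to -13,.06 [10.1117  8.0072 25.6459]
```

View pics/w2.png

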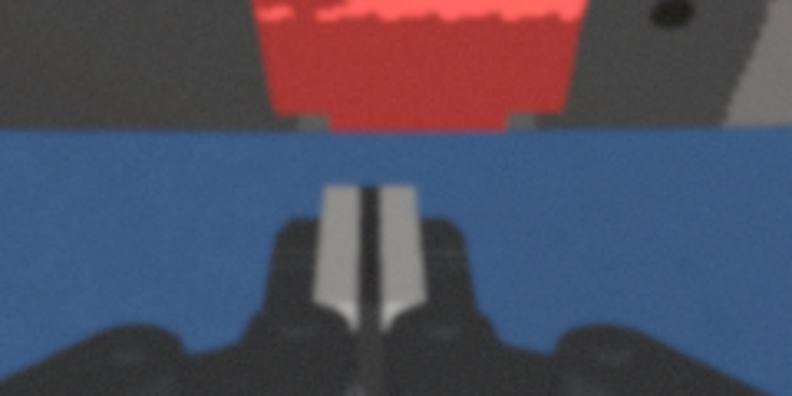

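View pics/s2.png

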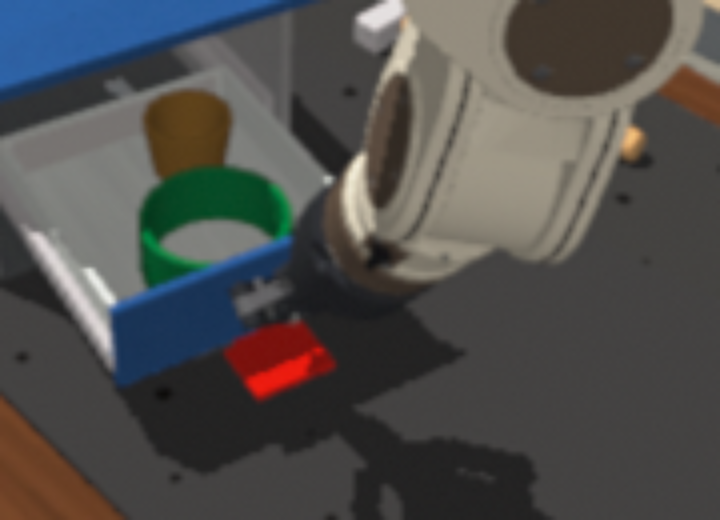

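Both views show the shut tips above the pad, just off the panel and about 7 mm to one side. I'll lower them to just above the pad.

```bash
python3 -m crank '[[[5,5,10,0,255],[5,4,9,0,255],[0,0,0,0,255]]]' >/dev/null
python3 - <<'E'
from h import *
o,M=st()
g=lambda a,b,z:PAN*[1,1,0]+UX*a+UY*b+np.array([0,0,z])
print("to -14,.05",M.T@(g(-.014,0,.050)-o["eef_pos"])*1000)
E
```

```text
t 9.22 j [-0.6581  0.4855 -0.2758  1.0631  0.5617 -2.0623] tcp [ 0.4384 -0.1346  0.066 ]
x [-0.1882 -0.7977 -0.573 ] y [-0.9694  0.2446 -0.0222] z [ 0.1578  0.5512 -0.8193] lean ux,uy deg [34.9207 -2.8133] w 0.0005
rel panel ux,uy,z -0.02049531216451436 -0.0011735295625157575 0.06597421119044707 F [-0.4931  0.0866  0.2227] Fu -0.017386635863068517 0.5003830073746872
to -14,.05 [ 3.8528  1.777  16.7553]
```

```bash
python3 -m crank '[[[1,1,5,0,255],[1,0,5,0,255],[1,0,5,0,255]]]' 
python3 -c "from h import *;st()"
```

```text
clock: 9.6
eef_pos: [0.4396, -0.1291, 0.0514]
tool_rot: [-0.588, 0.751, 0.176, 0.244]
ft_force: [-0.7, -2.7, 4.0]
grip_width: 0.0002
t 9.6 j [-0.6479  0.5007 -0.2985  1.0172  0.5645 -2.049 ] tcp [ 0.4396 -0.1291  0.0514]
x [-0.1888 -0.7978 -0.5726] y [-0.969   0.2459 -0.023 ] z [ 0.1591  0.5505 -0.8195] lean ux,uy deg [34.8916 -2.9093] w 0.0002
rel panel ux,uy,z -0.014878315566294955 -0.0012250864582804507 0.051383039904447494 F [-0.7158 -2.7377  4.012 ] Fu -2.826571392147886 0.13345385180680336
```

```bash
python3 -m crank '[[[3,0,3,0,255],[3,0,3,0,255],[3,0,3,0,255]]]' >/dev/null
python3 -c "from h import *;st()"
```

```text
t 9.97 j [-0.6516  0.5187 -0.3046  0.9968  0.5697 -2.053 ] tcp [ 0.4399 -0.1296  0.0416]
x [-0.1888 -0.7942 -0.5775] y [-0.9686  0.2476 -0.0238] z [ 0.1618  0.5549 -0.816 ] lean ux,uy deg [35.234  -3.0469] w -0.0
rel panel ux,uy,z -0.01531661559409887 -0.0015932185603973277 0.04155071979542893 F [-2.9116  0.0719  7.9686] Fu -0.5325034601039609 2.863372125591494
```

```bash
python3 -m crank '[[[2,0,3,0,255],[1,0,1,0,255]]]' >/dev/null
python3 -c "from h import *;st()"
```

```text
t 10.22 j [-0.6519  0.5247 -0.3078  0.9885  0.5718 -2.0529] tcp [ 0.44   -0.1292  0.038 ]
x [-0.1893 -0.7928 -0.5793] y [-0.9683  0.2486 -0.0237] z [ 0.1628  0.5565 -0.8148] lean ux,uy deg [35.357 -3.096] w -0.0003
rel panel ux,uy,z -0.014916523766277301 -0.001600487142527821 0.0380115207573979 F [-3.533  -2.0079  9.298 ] Fu -2.695876042662596 3.0406663284161946
```

```bash
python3 -m crank '[[[1,0,2,0,255],[-3,0,4,0,255],[-4,0,4,0,255]]]' >/dev/null
python3 -c "from h import *;st()"
```

```text
t 10.6 j [-0.6334  0.5198 -0.325   0.9639  0.5772 -2.0282] tcp [ 0.4422 -0.1193  0.0357]
x [-0.192  -0.7917 -0.5799] y [-0.9676  0.2514 -0.0228] z [ 0.1639  0.5567 -0.8144] lean ux,uy deg [35.3929 -3.1645] w 0.0002
rel panel ux,uy,z -0.004700394896983894 -0.0017245339345756526 0.03573107068054582 F [-5.6486 -3.7199 10.5434] Fu -4.8088517774793935 4.7559945721442825
```

```bash
python3 -m crank '[[[-5,1,4,0,255],[-5,0,4,0,255],[-5,0,4,0,255]]]' >/dev/null
python3 - <<'E'
from h import *
st()
from workcell import bot
import cv2
c=bot.camera("wrist");cv2.imwrite("pics/w3.png",cv2.resize(c["img"][100:300,160:500],None,fx=2.3,fy=2.3))
c=bot.camera("side");cv2.imwrite("pics/s3.png",cv2.resize(c["img"][135:310,190:400],None,fx=3.4,fy=3.4))
E
```

```text
t 10.97 j [-0.5979  0.5014 -0.3525  0.9299  0.5865 -1.9838] tcp [ 0.4462 -0.1006  0.0373]
x [-0.1938 -0.791  -0.5803] y [-0.9669  0.2541 -0.0234] z [ 0.166   0.5565 -0.8141] lean ux,uy deg [35.4144 -3.3137] w -0.0001
rel panel ux,uy,z 0.014331592276333772 -0.0017291089820510256 0.03728457689434614 F [-6.0599 -3.9196  8.5433] Fu -5.089374095897516 5.117012703440144
```

View pics/w3.png

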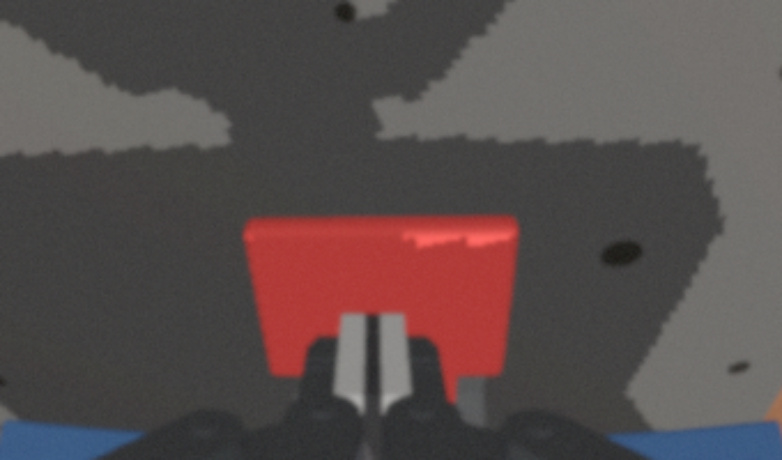

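View pics/s3.png

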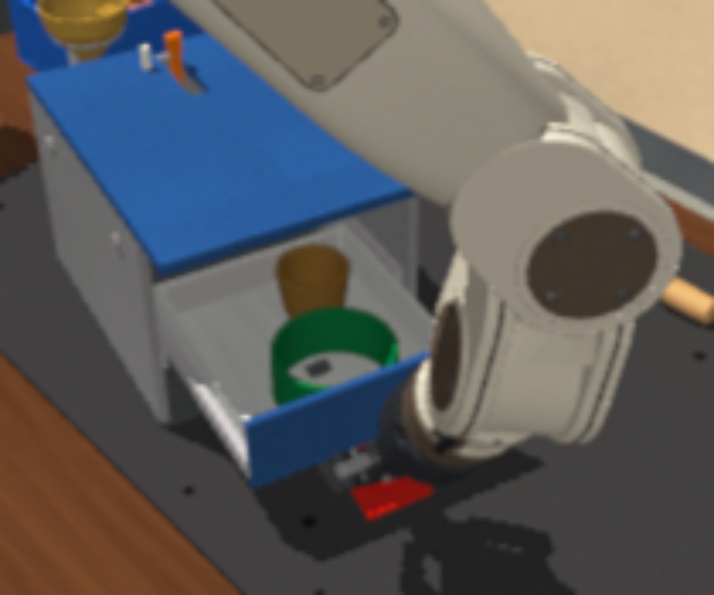

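```bash
python3 -m crank '[[[-5,1,5,0,255],[-5,0,5,0,255],[-5,0,5,0,255],[-5,0,5,0,255]]]' >/dev/null
python3 -c "from h import *;st()"
```

```text
t 11.57 j [-0.5426  0.4826 -0.3915  0.8723  0.6006 -1.9155] tcp [ 0.4523 -0.0724  0.0362]
x [-0.1955 -0.7888 -0.5828] y [-0.9661  0.2569 -0.0236] z [ 0.1684  0.5584 -0.8123] lean ux,uy deg [35.5844 -3.4579] w -0.0
rel panel ux,uy,z 0.0432284356236753 -0.0018901490039903834 0.03624725466012796 F [-3.801  -3.351   9.5753] Fu -4.065361298316144 3.024781162884367
```

```bash
python3 -m crank '[[[-5,1,5,0,255],[-5,0,5,0,255],[-5,0,5,0,255],[-5,0,5,0,255],[-5,0,5,0,255]]]' >/dev/null
python3 - <<'E'
from h import *
st()
from workcell import bot
import cv2
c=bot.camera("side");cv2.imwrite("pics/s4.png",cv2.resize(c["img"][135:310,190:400],None,fx=3.4,fy=3.4))
E
```

```text
t 12.2 j [-0.47    0.4613 -0.4347  0.8002  0.618  -1.8241] tcp [ 0.4601 -0.0364  0.0358]
x [-0.1982 -0.7843 -0.5879] y [-0.9651  0.261  -0.023 ] z [ 0.1715  0.5628 -0.8086] lean ux,uy deg [35.9337 -3.6242] w -0.0003
rel panel ux,uy,z 0.0800153115346409 -0.0020460851500271326 0.0357666779467508 F [-5.1938 -2.4793 12.1102] Fu -3.501003905381972 4.567908961264612
```

View pics/s4.png

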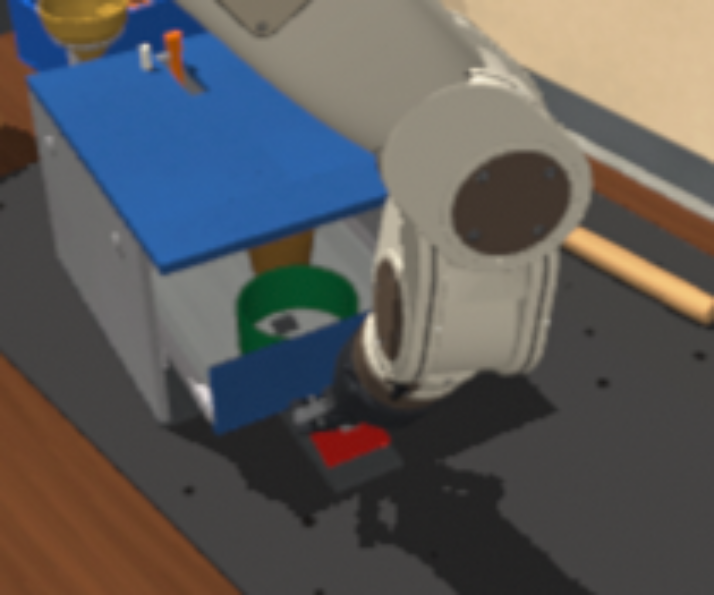

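```bash
python3 -m crank '[[[-5,1,4,0,255],[-5,0,4,0,255],[-5,0,4,0,255]]]' >/dev/null
python3 -c "from h import *;st()"
```

```text
t 12.62 j [-0.4278  0.4467 -0.4555  0.7631  0.6271 -1.7713] tcp [ 0.4644 -0.016   0.0378]
x [-0.1982 -0.7817 -0.5913] y [-0.9646  0.2626 -0.0238] z [ 0.1739  0.5657 -0.8061] lean ux,uy deg [36.1732 -3.7598] w 0.0004
rel panel ux,uy,z 0.10091950000915192 -0.002065491683509099 0.03782893982821366 F [-5.6636 -3.0683  8.2534] Fu -4.174546152687736 4.905576220307038
```

```bash
python3 -m crank '[[[-3,0,3,0,255],[-3,0,3,0,255]]]' ; python3 -m crank '[[[-3,0,3,0,255],[-3,0,3,0,255]]]'
python3 - <<'E'
from h import *
st()
from workcell import bot
import cv2
c=bot.camera("side");cv2.imwrite("pics/s5.png",cv2.resize(c["img"][135:310,190:400],None,fx=3.4,fy=3.4))
E
```

```text
clock: 12.88
eef_pos: [0.4663, -0.0072, 0.0381]
tool_rot: [-0.579, 0.753, 0.181, 0.255]
ft_force: [-4.4, -3.3, 10.1]
grip_width: 0.0001
clock: 13.12
eef_pos: [0.4682, 0.0016, 0.0384]
tool_rot: [-0.579, 0.753, 0.181, 0.255]
ft_force: [-4.6, -3.2, 9.4]
grip_width: -0.0001
t 13.12 j [-0.3907  0.4377 -0.4718  0.7294  0.634  -1.7235] tcp [0.4682 0.0016 0.0384]
x [-0.1997 -0.7789 -0.5945] y [-0.9641  0.2646 -0.0227] z [ 0.175   0.5686 -0.8038] lean ux,uy deg [36.3943 -3.8056] w -0.0001
rel panel ux,uy,z 0.11890410228575687 -0.002090471752944037 0.03841089024609443 F [-4.5828 -3.2005  9.3632] Fu -4.080080057843063 3.820822544717204
```

View pics/s5.png

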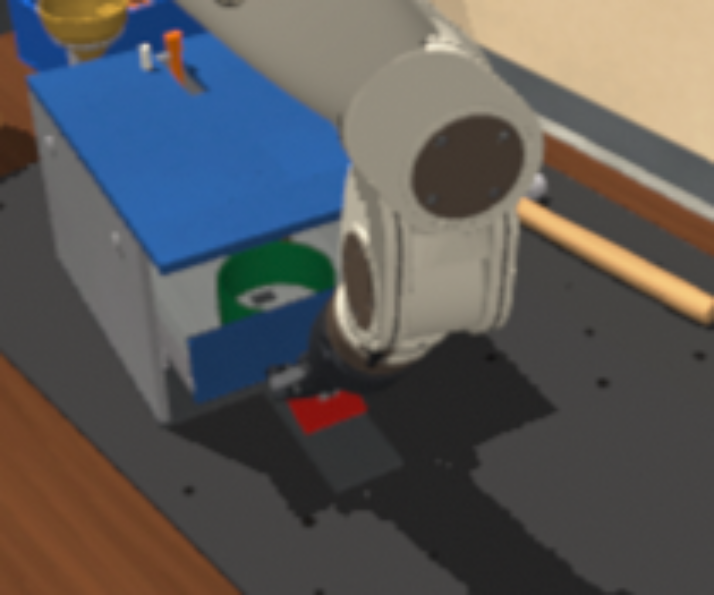

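```bash
python3 - <<'E'
from h import *
c=pickle.load(open("side0.pkl","rb"))
for f,u,v in((3.6,284,480),(3.4,190,338)):
    p=ray(c,190+u/f,135+v/f,.118)-PAN;print(p@UX,p@UY)
E
python3 -m crank '[[[-3,0,3,0,255],[-3,0,3,0,255]]]'; python3 -c "from h import *;st()"
```

```text
-0.0025762022502260826 0.09760563277733994
0.13656993828192374 0.09648009869796692
clock: 13.42
eef_pos: [0.4702, 0.0108, 0.0389]
tool_rot: [-0.578, 0.753, 0.182, 0.257]
ft_force: [-3.9, -3.0, 10.0]
grip_width: 0.0002
t 13.43 j [-0.3716  0.4336 -0.4794  0.7121  0.6383 -1.6991] tcp [0.4702 0.0108 0.0389]
x [-0.2001 -0.7769 -0.597 ] y [-0.9639  0.2654 -0.0223] z [ 0.1758  0.5709 -0.802 ] lean ux,uy deg [36.5717 -3.8352] w 0.0002
rel panel ux,uy,z 0.1283502978513492 -0.002155838851031957 0.03887655352312945 F [-3.9287 -3.0233  9.9989] Fu -3.771217596335919 3.217551860887411
```

```bash
python3 -m crank '[[[-2,0,2,0,255]]]';python3 -m crank '[[[-2,0,2,0,255]]]';  python3 - <<'E'
from h import *
st()
from workcell import bot
import cv2
c=bot.camera("side");cv2.imwrite("pics/s6.png",cv2.resize(c["img"][135:275,190:330],None,fx=4.2,fy=4.2))
E
```

```text
clock: 13.55
eef_pos: [0.4708, 0.0139, 0.0392]
tool_rot: [-0.578, 0.753, 0.182, 0.257]
ft_force: [-3.8, -3.1, 8.8]
grip_width: 0.0001
clock: 13.68
eef_pos: [0.4714, 0.0168, 0.0396]
tool_rot: [-0.577, 0.753, 0.183, 0.257]
ft_force: [-4.5, -3.6, 7.7]
grip_width: 0.0
t 13.68 j [-0.3592  0.4301 -0.4842  0.7013  0.6408 -1.6826] tcp [0.4714 0.0168 0.0396]
x [-0.2006 -0.7756 -0.5985] y [-0.9636  0.2663 -0.0221] z [ 0.1765  0.5723 -0.8008] lean ux,uy deg [36.6807 -3.8695] w 0.0
rel panel ux,uy,z 0.1344578748400196 -0.0021420599249707475 0.03955541656222768 F [-4.5305 -3.5634  7.698 ] Fu -4.424284864916482 3.694447885333635
```

View pics/s6.png

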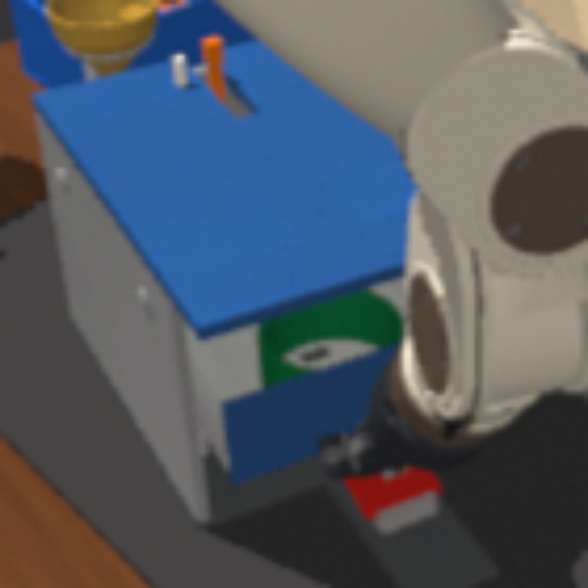

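```bash
python3 -m crank '[[[-2,0,3,0,255]]]'|sed -n '2p;4p';python3 -m crank '[[[-2,0,3,0,255]]]'|sed -n '2p;4p';python3 -m crank '[[[-2,0,2,0,255]]]'|sed -n '2p;4p'; python3 - <<'E'
from h import *
st()
from workcell import bot
import cv2
c=bot.camera("side");cv2.imwrite("pics/s7.png",cv2.resize(c["img"][135:275,190:330],None,fx=4.2,fy=4.2))
for f,u,v in((4.2,224,402),):
    p=ray(c,190+u/f,135+v/f,.118)-PAN;print(p@UX,p@UY)
E
```

```text
eef_pos: [0.4722, 0.0206, 0.0392]
ft_force: [-4.1, -3.5, 9.0]
eef_pos: [0.4733, 0.023, 0.0384]
ft_force: [-4.2, -9.4, 9.0]
eef_pos: [0.4743, 0.0244, 0.0383]
ft_force: [-4.6, -8.8, 9.1]
t 14.1 j [-0.3395  0.4274 -0.4921  0.6775  0.6389 -1.6544] tcp [0.4743 0.0244 0.0383]
x [-0.2024 -0.7769 -0.5963] y [-0.9629  0.269  -0.0236] z [ 0.1788  0.5693 -0.8025] lean ux,uy deg [36.5096 -4.0627] w -0.0003
rel panel ux,uy,z 0.14253100024114204 -0.0033589618466985695 0.03827487811729921 F [-4.5577 -8.8468  9.0984] Fu -9.598788275686358 2.6271541710445026
0.15359591108945705 0.09643557952979773
```

View pics/s7.png

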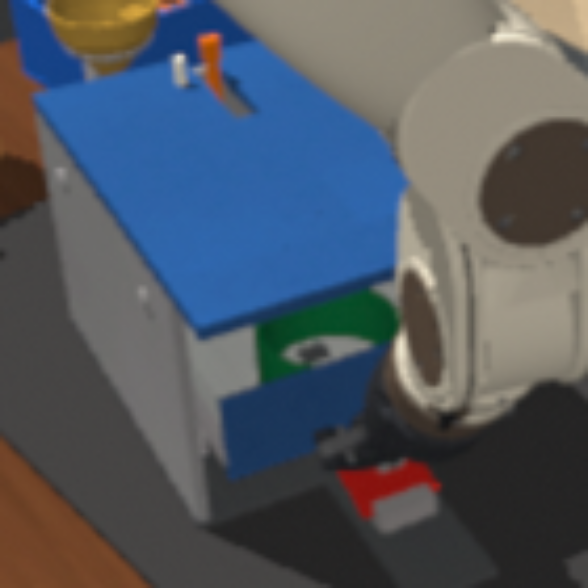

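```bash
python3 - <<'E'
from h import *
st()
from workcell import bot
import cv2
c=bot.camera("top");cv2.imwrite("pics/t8.png",cv2.resize(c["img"][200:260,215:295],None,fx=9,fy=9,interpolation=cv2.INTER_CUBIC))
c0=pickle.load(open("top0.pkl","rb"));cv2.imwrite("pics/t0f.png",cv2.resize(c0["img"][200:260,215:295],None,fx=9,fy=9,interpolation=cv2.INTER_CUBIC))
c=bot.camera("wrist");cv2.imwrite("pics/w8.png",cv2.resize(c["img"][100:300,160:500],None,fx=2.3,fy=2.3))
E
```

```text
t 14.15 j [-0.3392  0.4273 -0.4921  0.6773  0.6391 -1.6542] tcp [0.4744 0.0246 0.0384]
x [-0.2021 -0.7768 -0.5964] y [-0.9629  0.2689 -0.0239] z [ 0.1789  0.5694 -0.8024] lean ux,uy deg [36.518 -4.074] w -0.0002
rel panel ux,uy,z 0.14267752309923004 -0.0034334913904138717 0.03837792756795374 F [-5.5043 -7.5807  8.8029] Fu -8.556094199627427 3.815399951704073
```

View pics/t8.png

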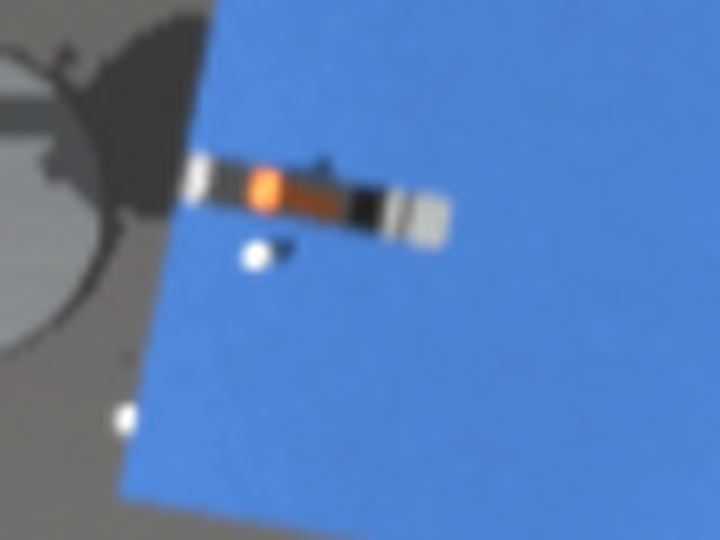

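View pics/t0f.png

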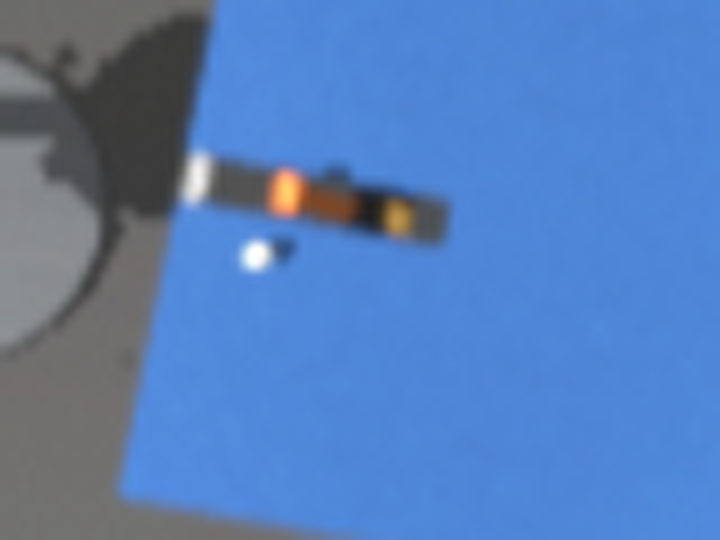

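View pics/w8.png

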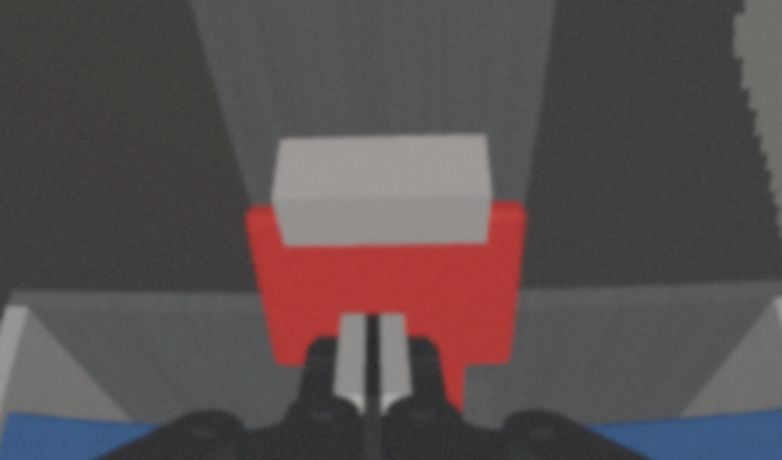

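```bash
python3 - <<'E'
from h import *
from workcell import bot
import cv2
c=bot.camera("side");pickle.dump(c,open("side9.pkl","wb"))
cv2.imwrite("pics/s9.png",cv2.resize(c["img"][230:280,255:315],None,fx=12,fy=12,interpolation=cv2.INTER_CUBIC))
def w(u,v):
    d=c["depth"][v,u];X=c["R"].T@(d*np.array([(u-c["cx"])/c["fx"],(v-c["cy"])/c["fy"],1])-c["t"]);q=X-PAN
    return np.round([q@UX*1000,q@UY*1000,X[2]*1000],0)
for v in range(244,268,2):
    print(v,[(u,*w(u,v).astype(int),*c["img"][v,u][[0,2]]) for u in (278,282,286,290,294)])
w8=bot.camera("wrist");print(w8["depth"][150:210:6,300],w8["depth"][150:210:6,320])
E
```

```text
244 [(278, np.int64(103), np.int64(23), np.int64(78), np.uint8(30), np.uint8(26)), (282, np.int64(91), np.int64(17), np.int64(86), np.uint8(35), np.uint8(32)), (286, np.int64(137), np.int64(-18), np.int64(34), np.uint8(47), np.uint8(93)), (290, np.int64(38), np.int64(20), np.int64(127), np.uint8(29), np.uint8(40)), (294, np.int64(35), np.int64(11), np.int64(126), np.uint8(30), np.uint8(28))]
246 [(278, np.int64(139), np.int64(7), np.int64(37), np.uint8(27), np.uint8(89)), (282, np.int64(136), np.int64(-4), np.int64(34), np.uint8(78), np.uint8(97)), (286, np.int64(132), np.int64(-15), np.int64(32), np.uint8(23), np.uint8(136)), (290, np.int64(128), np.int64(-25), np.int64(31), np.uint8(17), np.uint8(132)), (294, np.int64(143), np.int64(-46), np.int64(10), np.uint8(35), np.uint8(35))]
248 [(278, np.int64(133), np.int64(10), np.int64(35), np.uint8(15), np.uint8(137)), (282, np.int64(131), np.int64(-2), np.int64(31), np.uint8(19), np.uint8(136)), (286, np.int64(126), np.int64(-12), np.int64(31), np.uint8(15), np.uint8(136)), (290, np.int64(124), np.int64(-23), np.int64(27), np.uint8(12),
[... 3099 characters left out ...]
 np.uint8(50)), (290, np.int64(79), np.int64(1), np.int64(14), np.uint8(53), np.uint8(50)), (294, np.int64(74), np.int64(-9), np.int64(14), np.uint8(53), np.uint8(51))]
266 [(278, np.int64(97), np.int64(29), np.int64(6), np.uint8(42), np.uint8(41)), (282, np.int64(83), np.int64(23), np.int64(14), np.uint8(53), np.uint8(51)), (286, np.int64(79), np.int64(14), np.int64(14), np.uint8(53), np.uint8(51)), (290, np.int64(72), np.int64(5), np.int64(15), np.uint8(52), np.uint8(49)), (294, np.int64(67), np.int64(-5), np.int64(14), np.uint8(53), np.uint8(51))]
[0.1344 0.1375 0.1372 0.1342 0.1318 0.1307 0.1298 0.1336 0.1362 0.1405] [0.1337 0.1351 0.1369 0.1343 0.1322 0.1296 0.1276 0.1324 0.1354 0.1398]
```

View pics/s9.png

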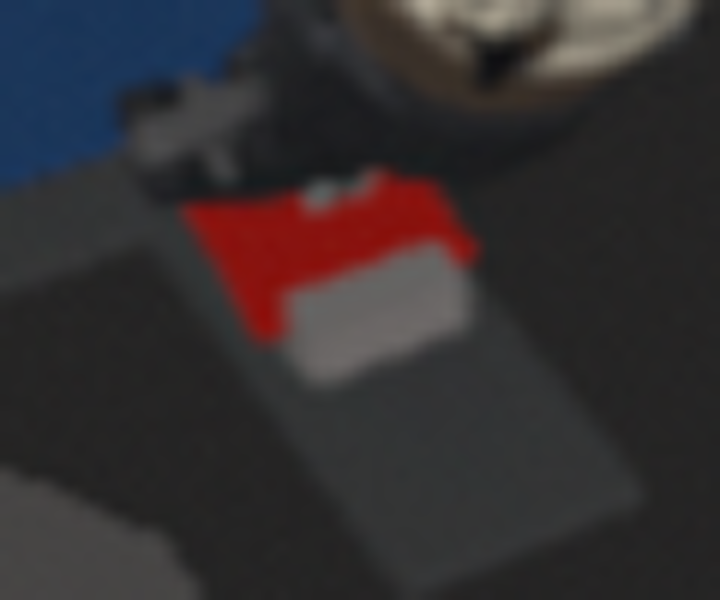

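The flag moved about 8 mm and now lines up with the post, and the push force jumped. A grey block standing on the channel, about 17 mm high, is now visible just outside the pad's outer end. I'll confirm the stop with a slightly firmer push.

```bash
python3 -m crank '[[[-2,0,2,0,255]]]'|sed -n '2p;4p';python3 -m crank '[[[-3,0,2,0,255]]]'|sed -n '2p;4p'; python3 -c "from h import *;st()"
```

```text
eef_pos: [0.4753, 0.0258, 0.0385]
ft_force: [-4.9, -9.2, 8.8]
eef_pos: [0.4766, 0.0277, 0.039]
ft_force: [-4.9, -9.0, 10.4]
t 14.6 j [-0.3286  0.4225 -0.4947  0.6665  0.6351 -1.6359] tcp [0.4766 0.0277 0.039 ]
x [-0.2049 -0.7789 -0.5928] y [-0.9618  0.2726 -0.0257] z [ 0.1816  0.5649 -0.805 ] lean ux,uy deg [36.2502 -4.3126] w -0.0
rel panel ux,uy,z 0.146221343970339 -0.00491634605943746 0.03904186719369747 F [-4.9371 -9.0269 10.384 ] Fu -9.853549265861712 2.9610254971113514
```

```bash
python3 -m crank '[[[-3,0,3,0,255]]]'|sed -n '2p;4p';python3 -m crank '[[[-3,0,2,0,255]]]'|sed -n '2p;4p'; python3 - <<'E'
from h import *
st()
from workcell import bot
import cv2
c=bot.camera("top");cv2.imwrite("pics/t10.png",cv2.resize(c["img"][200:260,215:295],None,fx=9,fy=9,interpolation=cv2.INTER_CUBIC))
E
```

```text
eef_pos: [0.4781, 0.0301, 0.0389]
ft_force: [-5.0, -10.0, 11.4]
eef_pos: [0.479, 0.0313, 0.0391]
ft_force: [-9.3, -16.8, 11.6]
t 14.85 j [-0.315   0.4174 -0.4982  0.6524  0.6272 -1.6132] tcp [0.479  0.0313 0.0391]
x [-0.2087 -0.7828 -0.5863] y [-0.9605  0.2769 -0.0277] z [ 0.184   0.5573 -0.8096] lean ux,uy deg [35.773  -4.5647] w 0.0
rel panel ux,uy,z 0.15016720789385918 -0.006579149581410829 0.03905704743318028 F [ -9.2986 -16.8105  11.6099] Fu -18.3715812072783 5.616371009240133
```

View pics/t10.png

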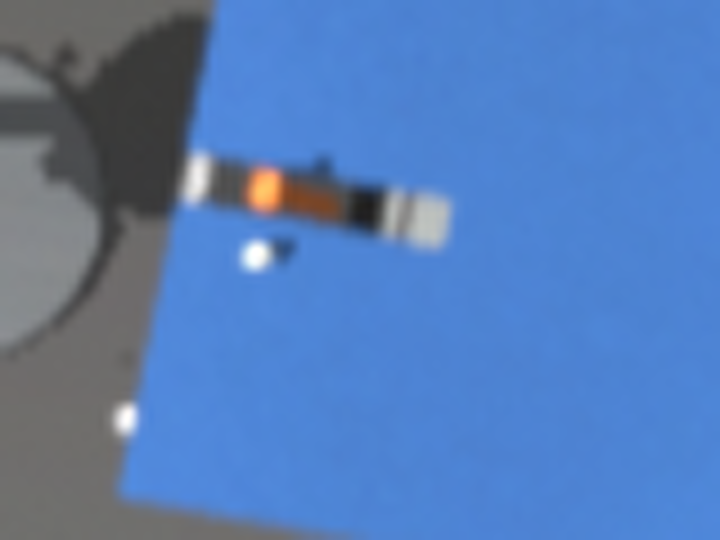

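The tip now bears on the panel at 18 N and the flag is unchanged, in line with the post, so the tray is against its stop. I'll let the lever rise by lifting straight up, so that nothing drags the tray out.

```bash
python3 -m crank '[[[-2,1,-3,0,255]]]'|sed -n '2p;4p';python3 -m crank '[[[-2,0,-3,0,255],[-2,0,-3,0,255]]]'|sed -n '2p;4p';python3 -m crank '[[[-2,0,-4,0,255],[-2,0,-4,0,255]]]'|sed -n '2p;4p'; python3 -c "from h import *;st()"
```

```text
eef_pos: [0.4782, 0.0297, 0.042]
ft_force: [2.9, -3.2, -6.4]
eef_pos: [0.4777, 0.0274, 0.0478]
ft_force: [-1.3, -4.8, 1.9]
eef_pos: [0.4774, 0.027, 0.0579]
ft_force: [1.0, -0.8, -1.4]
t 15.53 j [-0.3211  0.381  -0.4824  0.7057  0.6197 -1.6179] tcp [0.4774 0.027  0.0579]
x [-0.211  -0.7868 -0.58  ] y [-0.9599  0.2788 -0.0291] z [ 0.1846  0.5506 -0.8141] lean ux,uy deg [35.3253 -4.6791] w -0.0
rel panel ux,uy,z 0.14564164668039603 -0.005873269800733001 0.05786676026823787 F [ 1.0379 -0.8347 -1.3799] Fu -0.6017320109945692 -1.1882646990514067
```

```bash
python3 -m crank '[[[-2,0,-5,0,255],[-2,0,-5,0,255]]]'|sed -n '2p;4p'; python3 - <<'E'
from h import *
st()
from workcell import bot
import cv2
c=bot.camera("wrist");cv2.imwrite("pics/w11.png",cv2.resize(c["img"][100:300,160:500],None,fx=2.3,fy=2.3))
c=bot.camera("side");cv2.imwrite("pics/s11.png",cv2.resize(c["img"][135:275,190:330],None,fx=4.2,fy=4.2))
E
```

```text
eef_pos: [0.4757, 0.026, 0.0692]
ft_force: [-0.5, 0.1, 0.5]
t 15.78 j [-0.3258  0.3629 -0.4716  0.7406  0.6222 -1.6254] tcp [0.4757 0.026  0.0692]
x [-0.2103 -0.7854 -0.5821] y [-0.9603  0.2775 -0.0275] z [ 0.1832  0.5533 -0.8126] lean ux,uy deg [35.4795 -4.5496] w 0.0003
rel panel ux,uy,z 0.14434496743193256 -0.004425837321801511 0.06920956800169116 F [-0.5402  0.1045  0.5369] Fu -0.009620821752271497 0.5501436812210789
```

View pics/w11.png

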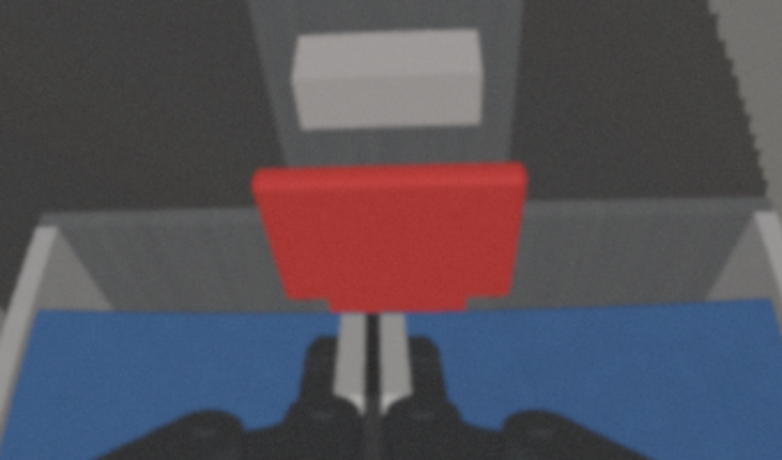

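View pics/s11.png

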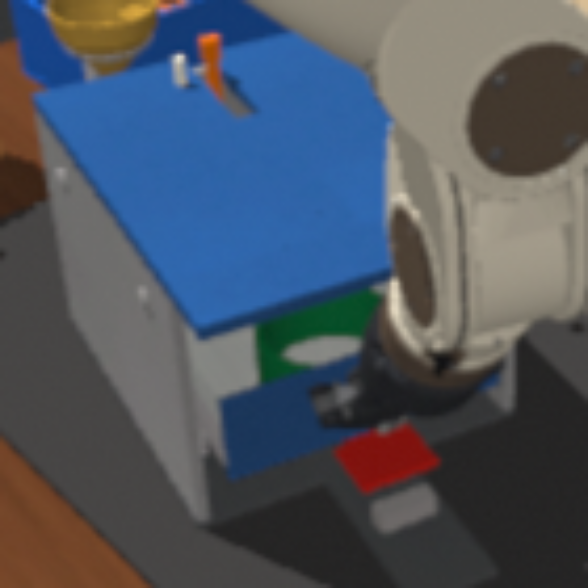

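```bash
python3 -m crank '[[[15,0,-20,0,255],[25,0,-30,0,255],[25,0,-35,0,255],[25,0,-35,0,255],[10,0,-50,0,255],[0,0,-50,0,255],[0,0,0,0,255],[0,0,0,0,255]]]'|sed -n '2p;4p'; python3 - <<'E'
from h import *
st()
from workcell import bot
import cv2
c=bot.camera("top");cv2.imwrite("pics/t12.png",c["img"]);cv2.imwrite("pics/t12f.png",cv2.resize(c["img"][200:260,215:295],None,fx=9,fy=9,interpolation=cv2.INTER_CUBIC))
c=bot.camera("side");cv2.imwrite("pics/s12.png",c["img"])
E
```

```text
eef_pos: [0.4124, -0.1787, 0.1921]
ft_force: [-0.2, 0.4, -0.1]
t 16.88 j [-0.7717  0.3628 -0.0987  1.417   0.5535 -2.1608] tcp [ 0.4124 -0.1787  0.1921]
x [-0.2077 -0.7842 -0.5848] y [-0.9611  0.2748 -0.0271] z [ 0.1819  0.5564 -0.8107] lean ux,uy deg [35.6744 -4.4281] w 0.0005
rel panel ux,uy,z -0.06898610376990438 0.01514580811514275 0.1920727524543916 F [-0.2294  0.3703 -0.1489] Fu 0.3148090506729499 0.3011308467511278
```

View pics/t12.png

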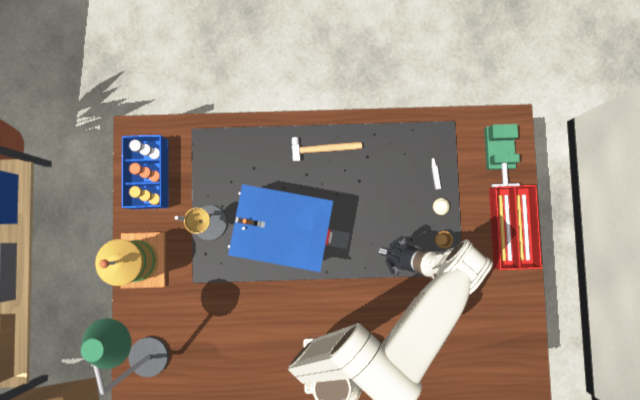

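View pics/t12f.png

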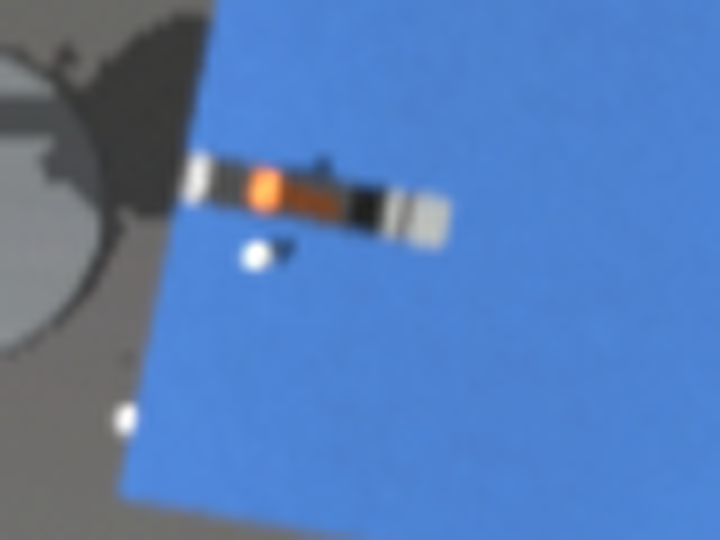

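View pics/s12.png

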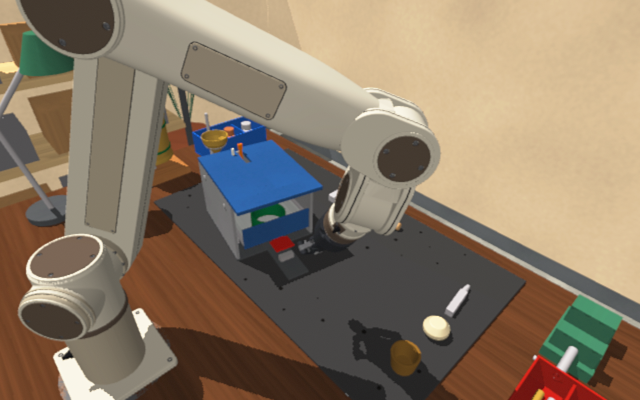

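The tray is home and the flag still lines up with the post at (265,188) in the crop. The lever is up, the bystanders are at the same pixels as at the start, and the hand touches nothing. I'm handing in.

```bash
python3 -c "
from workcell import bot
bot.job_done()"
```

```text
the job is handed in; nothing more can be done
```

The tray is home against its stop, at about 0.154 m of travel, with the lever sprung back up. I handed the job in at about 17 s, with the hand clear and reading no contact force.

- **Leaning the hand:** The moves can't tilt the tool, so I raised the arm until joint 4 reached its limit and kept pushing up. That leaned the hand out about 36°, clear of the deck.
- **Pressing and sliding:** I pressed the lever with the shut fingertips at about 8–12 N and slid the tray in slowly.
- **Finding the stop:** The push force rose from about 4 N to 10 N, and the fingertips began to slip along the pad. They then met the panel at about 18 N, which was the highest push I read; forces were only read at the end of each move.
- **Letting go:** I lifted straight up first, so nothing pulled the tray back out.

**Last checks**
- The home flag moved about 8 mm and stayed in line with the white post after the hand left, to within about 1 mm as measured in the top view.
- The band still lay in the front of the tray. The bystanders not hidden by the arm looked unmoved.
- The cup inside the tray was last seen upright partway in. It was hidden under the deck afterwards, so I could not check it at the end.
- A small grey block on the channel came into view as the tray closed. I did not identify it, but the lever clears it.

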